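# Make up two fixing kits on the plywood bench

### The arm

A 7-joint arm with a two-finger parallel gripper is mounted at the origin on the work surface. World frame = base frame: x ahead of the robot, y to its left, z up, the work surface at z = 0. Lengths are in m, angles in rad, forces in N, time in s.
With the tool pointing down it reaches from about 0.35 to 0.9 m from the base axis. Payload 19.9 kg.
Tool frame: the origin (TCP) lies between the finger pads; the fingertips stand 19 mm ahead of it and the grasp point (between the pads) is the TCP; z points along the fingers, y is the line along which they close (so a half turn about z gives the same grasp; the last joint's range is limited). The gripper opens to 94 mm and grips with 3 to 60 N. Pads are 16 mm wide; open, the fingers measure 119 mm over their backs; the gripper's body (75 mm by 177 mm) begins 78 mm behind the grasp point.
Start: joints at [-0.042, 0.417, -0.01, 1.614, 0.005, 1.111, -0.053], TCP at [0.625, 0, 0.224] pointing down, gripper open.
Joint ranges: [-2.81, 2.81], [-0.39, 2.02], [-1.27, 1.25], [0.06, 2.57], [-1.19, 4.33], [0.19, 2], [-2.82, 2.82]. Speed limits (rad/s): [1.89, 1.89, 2.39, 2.39, 3.01, 3.01, 3.01].

### API

Orientations are given as a 3x3 rotation matrix whose columns are the frame's x, y, z axes.
In Python, from rig import robot gives the robot as it stands. Calls block until the motion is done:
- robot.move_ptp(position, orientation): joint-space move of the TCP to a pose.
- robot.move_linear(position, velocity=0.15, frame=None, threshold=None): straight line of the TCP; frame=None keeps the orientation; velocity is the mean speed in m/s. With threshold (N) it stops when the force on the tool has changed by that much, and returns True; else False.
- robot.goto_joints(angles): joint-space move.
- robot.gripper_to(opening): finger opening in m; the grip force is fixed at half the most; returns when the fingers have stopped.
- robot.pause(seconds).
- robot.ik(position, orientation): joint angles nearest the present ones, or None.
- robot.get_state(): the state.
- robot.grab_frame(name): name is "scene" or "side" or "wrist"; returns the picture (420x560x3 uint8, red, green, blue); there is no depth.
- robot.camera_info(name): a dict with "fx", "fy", "cx", "cy" (pixels), "rvec" (rotation vector, rad) and "tvec" (3), from world to camera coordinates, as OpenCV has them. Camera axes: x right, y down, z forward; pixel columns grow to the right and rows downward; lengths in m; the calibration is good to about 2 mm. A picture is of the moment at which its call begins: read the wrist's pose just before it. camera_info takes no time and is no camera call; for the wrist camera it gives the pose at the moment of the call.
A pose or a line that the arm cannot do raises robot.PlanningError and nothing moves.
- robot.sign_off(): hands the job in; it is judged then, once.
The state is a dict: "time": time; "qpos": joint angles; "joint_vel": joint speeds; "effort": joint torques, N m; "ee_pos": TCP position; "tool_rot": TCP orientation; "force": force on the tool from outside, world axes, zero at the start; "moment": the same for the moment, N m; "opening": finger opening in m; "grasp_force": force on a finger pad.
Only numpy, scipy, OpenCV 4.12 (cv2) and the standard library are available. Lean on these libraries where they do the work, as an engineer would, in place of code of your own. Each camera call takes 0.05 s, during which the arm holds its last target. There are 200 camera calls.

### The job

Make up the two kits for today's jobs: put the red-lidded jar of nails, the steel U bracket and the tape measure in the blue tray, and the white-lidded jar of screws and the glue bottle in the yellow tray. Everything must stand upright on its tray's floor, side by side inside the rim; set the glass jars down, do not drop them. Leave the green-lidded jar, the hammer and the timber offcut where they are.

Things in the scene. Friction and masses are not known exactly. Their poses are not given: they have to be found in the camera images.
- tray_blue: shallow blue plastic kit tray, fixed to the bench: 90 mm along its x, 250 mm along its y, rim 12 mm high, walls and floor 4 mm thick (inside 82 x 242 mm, floor 4 mm above the bench). Origin at the centre of its underside.
- tray_yellow: shallow yellow plastic kit tray, fixed to the bench: 90 mm along its x, 250 mm along its y, rim 12 mm high, walls and floor 4 mm thick (inside 82 x 242 mm, floor 4 mm above the bench). Origin at the centre of its underside.
- jar_red_center (a point): closed glass jar of nails with a red lid, round, 50 mm across, 76 mm tall (glass to 60 mm, lid 48 mm across above), standing upright on the bench. About 0.22 kg. This point is at its centre, 38 mm above its underside; z is up along its axis.
- jar_white_center (a point): closed glass jar of screws with a white lid, round, 50 mm across, 76 mm tall (glass to 60 mm, lid 48 mm across above), standing upright on the bench. About 0.22 kg. This point is at its centre, 38 mm above its underside; z is up along its axis.
- bracket_center (a point): rigid galvanised-steel U bracket with nail holes, open at the top, standing on its base: two upright walls 3 mm thick, 45 mm apart measured over their outside faces along its x, 50 mm long along its y, 60 mm high. About 0.15 kg. This point is at its centre, 30 mm above its underside (between the walls); it is gripped over both walls, along x.
- tape_center (a point): orange and black tape measure standing on edge: 36 mm thick along its x, 65 mm long along its y, 62 mm high. About 0.25 kg. This point is at its centre, 31 mm above its underside; it is gripped along x.
- glue_center (a point): upright cream wood-glue bottle with a brown band and an orange pointed tip, round, 48 mm across up to 64 mm height, then narrowing, 96 mm tall in all. About 0.16 kg. This point is on its axis, 48 mm above its underside.
- jar_green_center (a point): closed glass jar of nails with a green lid, round, 50 mm across, 76 mm tall (glass to 60 mm, lid 48 mm across above), standing upright on the bench. It belongs to no kit and stays where it is. This point is at its centre, 38 mm above its underside; z is up along its axis.
- hammer: hammer with a wooden handle, lying on the bench with its length of 290 mm along its x, to be left alone. Origin under the tool, on the bench.
- offcut: timber offcut, 140 x 90 x 45 mm (x, y, z), to be left alone. Origin at the centre of its underside.
There are look-alikes about, which are no part of the job. What is shaped like the part that bears glue_center but purple is not meant. Leave any purple look-alike of the part that bears jar_white_center alone.

How it is judged:
At the end, for the whole second after the job is handed in: Red-lidded jar, bracket and tape measure stand in the blue tray, white-lidded jar and glue in the yellow: centres inside the tray (41 mm of its middle across, 121 mm along), at standing height on its floor within 5 mm, upright within 0.12 rad, slower than 20 mm/s (x of jar_red_center in the frame of tray_blue between -0.041 and 0.041 m and y of jar_red_center in the frame of tray_blue between -0.121 and 0.121 m and z of jar_red_center in the frame of tray_blue between 0.037 and 0.047 m and angle between each of jar_red_center, bracket_center, tape_center, jar_white_center, glue_center's own z axis and vertical below 0.12 rad and linear speed of each of jar_red, bracket, tape, jar_white, glue below 0.02 m/s and x of bracket_center in the frame of tray_blue between -0.041 and 0.041 m and y of bracket_center in the frame of tray_blue between -0.121 and 0.121 m and z of bracket_center in the frame of tray_blue between 0.029 and 0.039 m and x of tape_center in the frame of tray_blue between -0.041 and 0.041 m and y of tape_center in the frame of tray_blue between -0.121 and 0.121 m and z of tape_center in the frame of tray_blue between 0.03 and 0.04 m and x of jar_white_center in the frame of tray_yellow between -0.041 and 0.041 m and y of jar_white_center in the frame of tray_yellow between -0.121 and 0.121 m and z of jar_white_center in the frame of tray_yellow between 0.037 and 0.047 m and x of glue_center in the frame of tray_yellow between -0.041 and 0.041 m and y of glue_center in the frame of tray_yellow between -0.121 and 0.121 m and z of glue_center in the frame of tray_yellow between 0.047 and 0.057 m); the robot touches nothing.
It fails at once if the green-lidded jar is moved by more than 20 mm (distance of jar_green_center from where it was at the start of the episode above 0.02 m).
It fails at once if the hammer is moved by more than 30 mm (distance of hammer from where it was at the start of the episode above 0.03 m).
It fails at once if the offcut is moved by more than 30 mm (distance of offcut from where it was at the start of the episode above 0.03 m).
It fails at once if a glass jar is dropped (falls freely by about 20 mm or more) ((linear speed of jar_red above 0.6 m/s and contact force between the fingers and jar_red below 0.05 N) or (linear speed of jar_white above 0.6 m/s and contact force between the fingers and jar_white below 0.05 N)).
It also fails if it takes over 120 s, if anything falls off the work surface, if the arm or the gripper's body presses on something with over 40 N, if the wrist force passes 120 N, or if a joint passes its speed limit or range.

## Working session

There is one attempt and no reset: what is moved stays moved. The work goes in short steps, each a Python script; the robot and the scene stay as the last script left them, time stands still between calls to the robot, and variables do not carry over. Pictures are saved under pics/ and viewed, at most 14 in all, crops included, and the job is handed in when it is done.

```bash
mkdir -p pics; ls; python3 - <<'E'
from rig import robot
import cv2
for n in ("scene","side"):
    cv2.imwrite(f"pics/{n}0.png",robot.grab_frame(n)[:,:,::-1])
    i=robot.camera_info(n);print(n,i)
E
```

```text
pics
scene {'fx': 445.7073671644331, 'fy': 445.7073671644331, 'cx': 280.23382872855444, 'cy': 204.41653791117355, 'rvec': array([ 2.14104703,  0.5931993 , -0.29324487]), 'tvec': array([-0.41932173, -0.10272719,  1.47304789])}
side {'fx': 437.7681663474479, 'fy': 437.7681663474479, 'cx': 281.8490970388395, 'cy': 212.06824351404072, 'rvec': array([ 2.204151  , -0.05807622,  0.0222298 ]), 'tvec': array([-0.49868928,  0.07774272,  1.36685693])}
```

View pics/scene0.png

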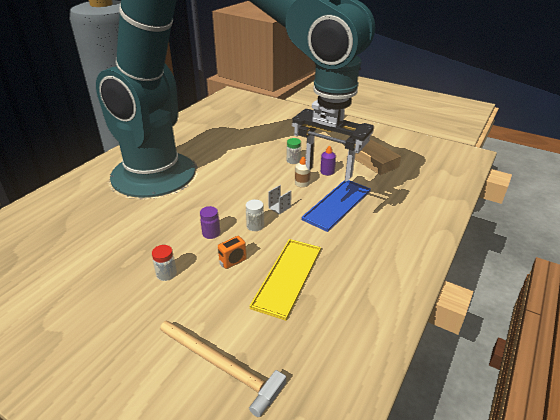

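View pics/side0.png

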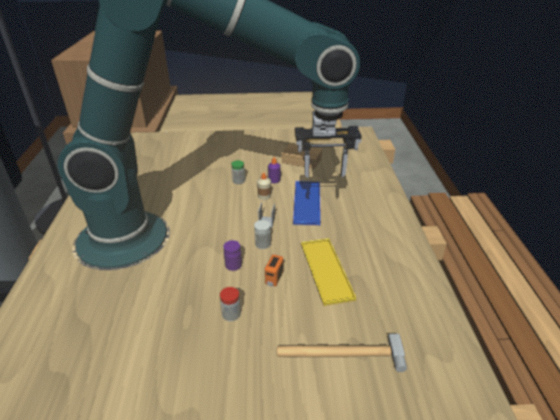

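The scene view shows the following:
- Jars: red-lidded (163,262), white-lidded (255,215), green-lidded (293,150), and a purple look-alike jar (209,222).
- Bottles: cream glue (303,172) and a purple look-alike bottle (328,160).
- Bracket (280,200) and tape (232,252).
- Blue tray (337,205) and yellow tray (287,278).

Candidates and choices:
- **Red jar:** the red lid only, not the green or purple ones.
- **White jar:** (255,215), not the purple one at (209,222).
- **Glue:** the cream one at (303,172), not the purple one at (328,160).

Next I'll get rough positions, then take wrist views from above.

```bash
cat > h.py <<'E'
from rig import robot
import numpy as np, cv2
def ray(info,uv,z):
    R=cv2.Rodrigues(np.array(info["rvec"]))[0]; t=np.array(info["tvec"]).ravel()
    c=-R.T@t; d=R.T@np.array([(uv[0]-info["cx"])/info["fx"],(uv[1]-info["cy"])/info["fy"],1])
    return c+d*(z-c[2])/d[2]
def proj(info,P):
    K=np.array([[info["fx"],0,info["cx"]],[0,info["fy"],info["cy"]],[0,0,1]])
    return cv2.projectPoints(np.array(P,float).reshape(-1,3),np.array(info["rvec"]),np.array(info["tvec"]),K,None)[0].reshape(-1,2)
def down(a):  # tool y (closing line) at angle a from world x
    y=np.array([np.cos(a),np.sin(a),0]);z=np.array([0,0,-1.]);return np.column_stack([np.cross(y,z),y,z])
E
python3 - <<'E'
from h import *
S=robot.camera_info("scene");D=robot.camera_info("side")
pts=dict(red=((163,253),(230,296),.076),white=((255,206),(263,228),.076),purple=((209,213),(233,247),.076),green=((293,143),(238,165),.076),
 tape=((232,252),(274,270),.031),bracket=((280,200),(267,214),.03),glue=((303,172),(264,186),.048),
 purpleglue=((328,160),(274,170),.048),yel=((287,278),(326,271),.008),blue=((337,205),(307,203),.008),ham1=((166,327),(279,350),.01),ham2=((268,392),(398,350),.02))
for k,(a,b,z) in pts.items(): print(k,ray(S,a,z).round(3),ray(D,b,z).round(3))
s=robot.get_state();print(s["ee_pos"],s["tool_rot"].round(3),s["time"])
i=robot.camera_info("wrist");R=cv2.Rodrigues(np.array(i["rvec"]))[0];print(-R.T@i["tvec"],R,i["fx"])
for p in [(.5,.0,.42),(.5,-.2,.42),(.5,.15,.42)]:
  for a in (0,np.pi/2,-np.pi/2,np.pi): print(p,a,robot.ik(p,down(a)))
E
```

```text
red [ 0.362 -0.329  0.076] [ 0.357 -0.337  0.076]
white [ 0.445 -0.062  0.076] [ 0.441 -0.076  0.076]
purple [ 0.359 -0.15   0.076] [ 0.357 -0.156  0.076]
green [0.359 0.299 0.076] [0.357 0.293 0.076]
tape [ 0.468 -0.204  0.031] [ 0.468 -0.206  0.031]
bracket [0.456 0.052 0.03 ] [0.454 0.054 0.03 ]
glue [0.454 0.196 0.048] [0.448 0.193 0.048]
purpleglue [0.489 0.303 0.048] [0.486 0.298 0.048]
yel [ 0.621 -0.191  0.008] [ 0.614 -0.194  0.008]
blue [0.599 0.144 0.008] [0.592 0.139 0.008]
ham1 [ 0.472 -0.453  0.01 ] [ 0.47 -0.45  0.01]
ham2 [ 0.743 -0.472  0.02 ] [ 0.742 -0.472  0.02 ]
[ 6.24688358e-01 -4.08022927e-05  2.23889086e-01] [[ 0.     1.    -0.001]
 [ 1.    -0.    -0.   ]
 [-0.    -0.001 -1.   ]] 0.1
[0.62500065 0.0786125  0.38359461] [[ 9.99999183e-01  3.02725463e-04 -1.24231776e-03]
 [ 6.28538979e-04 -9.62463921e-01  2.71408926e-01]
 [-1.11352363e-03 -2.71409485e-01 -9.62463325e-01]] 316.16556985856477
(0.5, 0.0, 0.42) 0 [-4.93097521e-02  6.51884160e-02 -1.30113196e-02  1.62323496e+00
  8.53459823e-04  1.45317482e+00 -6.23935925e-02]
(0.5, 0.0, 0.42) 1.5707963267948966 [ 0.1
[... 501 characters left out ...]
963267948966 [ 0.02629033  0.14144627  0.34078398  1.54830996 -0.04742605  1.45999524
 -1.20162343]
(0.5, -0.2, 0.42) 3.141592653589793 [-0.56611931  0.22761722  1.0824672   1.56358566 -0.20162556  1.47179493
 -2.61594983]
(0.5, 0.15, 0.42) 0 [-0.27634448  0.11071696 -0.08222505  1.57349596  0.0091333   1.45775544
 -0.35909858]
(0.5, 0.15, 0.42) 1.5707963267948966 [-0.04898384  0.12195332 -0.33664406  1.56629541  0.04044197  1.46021696
  1.18302057]
(0.5, 0.15, 0.42) -1.5707963267948966 [-0.46493258  0.10645588  0.1269681   1.57950626 -0.01354356  1.45649145
 -1.90792713]
(0.5, 0.15, 0.42) 3.141592653589793 [ 0.14019679  0.13809526 -0.55297783  1.56059556  0.07278254  1.4635595
  2.72527408]
```

```bash
python3 - <<'E'
from h import *
import pickle
info={}
for n,p in (("wA",(.5,-.2,.35)),("wB",(.5,.1,.35))):
    robot.move_ptp(p,down(0)); robot.pause(.1)
    i=robot.camera_info("wrist"); im=robot.grab_frame("wrist"); info[n]=i
    cv2.imwrite(f"pics/{n}.png",im[:,:,::-1])
pickle.dump(info,open("info.pkl","wb")); print(robot.get_state()["time"])
E
```

```text
2.5917
```

View pics/wA.png

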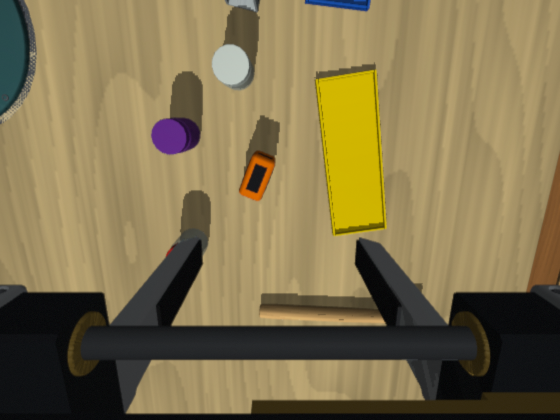

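View pics/wB.png

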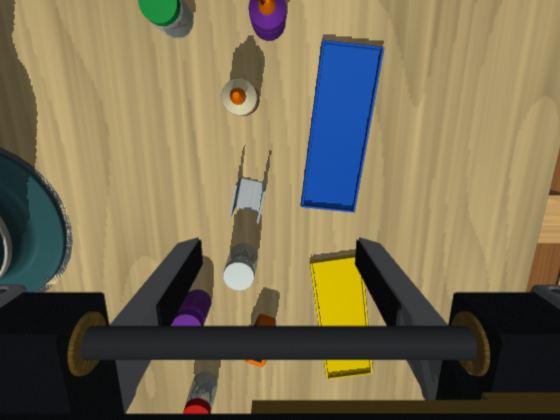

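wA shows white lid (231,66), purple jar (170,136), tape (257,176) and the yellow tray (350,150). wB shows glue (239,97), bracket (248,197), blue tray (342,125) and the green lid (160,8). I'll segment these for precision and make one close crop of the chosen objects.

```bash
python3 - <<'E'
from h import *
import pickle
I=pickle.load(open("info.pkl","rb"))
I["scene"]=robot.camera_info("scene");I["side"]=robot.camera_info("side")
ims={n:cv2.imread(f"pics/{f}.png") for n,f in (("wA","wA"),("wB","wB"),("scene","scene0"),("side","side0"))}
def seg(n,lo,hi,roi):
    h=cv2.cvtColor(ims[n],cv2.COLOR_BGR2HSV); m=cv2.inRange(h,lo,hi)
    x0,y0,x1,y1=roi; k=np.zeros_like(m);k[y0:y1,x0:x1]=m[y0:y1,x0:x1]
    c=max(cv2.findContours(k,cv2.RETR_EXTERNAL,cv2.CHAIN_APPROX_NONE)[0],key=cv2.contourArea)
    return c[:,0,:].astype(float)
def rect(name,n,c,z):
    W=np.array([ray(I[n],p,z)[:2] for p in c]); r=cv2.minAreaRect((W*1000).astype(np.float32))
    print(name,n,np.round(r[0],1),np.round(r[1],1),round(r[2],1))
rect("yellow","wA",seg("wA",(20,120,70),(33,255,255),(300,50,400,245)),.010)
rect("blue","wB",seg("wB",(100,130,50),(125,255,255),(290,25,400,225)),.010)
rect("tape","wA",seg("wA",(3,150,140),(16,255,255),(230,145,285,205)),.062)
rect("white","wA",seg("wA",(0,0,150),(179,60,255),(205,40,255,85)),.076)
rect("glue","wB",seg("wB",(10,20,140),(35,110,255),(222,78,258,117)),.064)
rect("glue tip","wB",seg("wB",(3,150,100),(16,255,255),(222,78,258,117)),.096)
for n,roi in (("scene",(145,235,185,262)),("side",(215,285,245,305))):
    rect("red",n,seg(n,(0,150,90),(5,255,255),roi),.074)
a=cv2.resize(ims["wB"][165:230,215:285],None,fx=8,fy=8,interpolation=3)[:520]
b=cv2.resize(ims["scene"][140:290,130:350],None,fx=2.3,fy=2.3,interpolation=3)
b=cv2.resize(b,(250,170)); 
c=cv2.resize(ims["wB"][70:125,210:270],(230,211)); d=cv2.resize(ims["wA"][35:215,200:290],(230,309-0))
o=np.vstack([c,d])
cv2.imwrite("pics/crop1.png",np.hstack([a,o]))
E
```

```text
yellow wA [ 617.  -181.3] [ 92.2 252.5] 8.8
blue wB [594.1 156. ] [249.2  89.4] 83.9
tape wA [ 468.9 -204.1] [60.7 33.7] 67.9
white wA [438.9 -55.8] [45.8 45.4] 0.1
glue wB [448.1 203.4] [48.  47.6] 89.9
glue tip wB [450.5 202. ] [18.9 16.2] 24.7
red scene [ 356.3 -329.6] [45.8 55.6] 31.1
red side [ 353.6 -333.2] [49.1 44.4] 86.8
```

View pics/crop1.png

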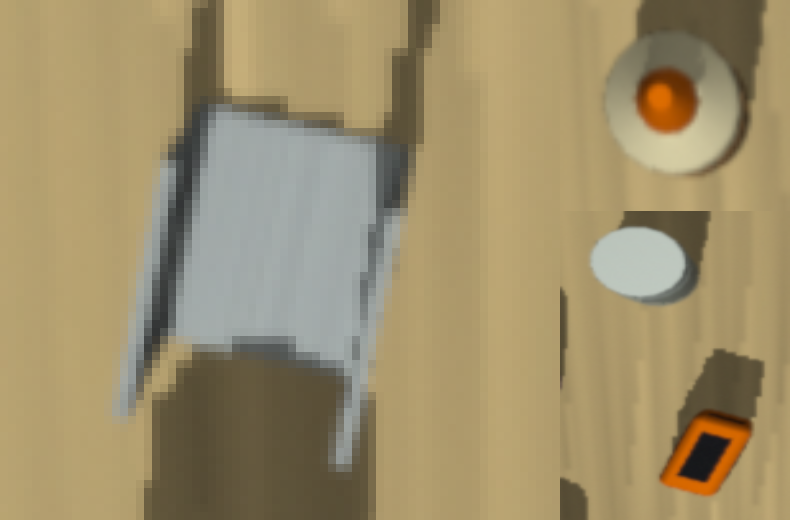

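The crop confirms the cream bottle with orange tip, white lid, tape yawed about -22° and bracket yawed about -9°. I'll place the two yellow-kit items first, then check the red jar from nearby.

```bash
cat >> h.py <<'E'
TR=dict(yellow=(np.array([.617,-.1813]),np.radians(8.8)),blue=(np.array([.5941,.156]),np.radians(-6.1)))
def pick_place(xy,ga,zg,w,tray,ty):
    c,a=TR[tray]; d=c+ty*np.array([-np.sin(a),np.cos(a)]); H=.21
    robot.gripper_to(.094)
    robot.move_ptp([*xy,H],down(ga)); robot.move_linear([*xy,zg+.03],.25)
    robot.move_linear([*xy,zg],.08,threshold=15)
    robot.gripper_to(w-.02); s=robot.get_state(); print("grip",s["opening"],s["grasp_force"],s["ee_pos"])
    if s["grasp_force"]<3: return False
    robot.move_linear([*xy,H],.15)
    robot.move_ptp([*d,H],down(a)); robot.move_linear([*d,zg+.02],.15); robot.pause(.2)
    hit=robot.move_linear([*d,zg+.002],.03,threshold=4); s=robot.get_state()
    print("set",hit,s["ee_pos"],s["opening"],s["grasp_force"])
    robot.gripper_to(min(w+.022,.094)); robot.move_linear([*d,zg+.06],.1); robot.move_linear([*d,H],.25)
    print("t",robot.get_state()["time"]); return True
E
python3 - <<'E'
from h import *
import pickle
i=pickle.load(open("info.pkl","rb"))["wB"]
px=lambda x,y:(215+x/8,165+y/8)
q=np.array([ray(i,px(*p),.06)[:2] for p in((165,160),(120,415),(402,205),(347,465))]);b=np.array([ray(i,px(*p),.003)[:2] for p in((207,105),(378,145),(350,370),(170,340))])
print(q.mean(0),b.mean(0),[np.degrees(np.arctan2(*(v))) for v in (q[0]-q[1],q[2]-q[3])])
a=TR["yellow"][1]
ok=pick_place((.4389,-.0558),a,.042,.05,"yellow",.055)
if ok: pick_place((.449,.203),0,.042,.048,"yellow",-.05)
try:
    robot.move_ptp((.40,-.33,.3),down(0)); robot.pause(.1)
    i=robot.camera_info("wrist"); im=robot.grab_frame("wrist"); pickle.dump(i,open("i2.pkl","wb"))
    cv2.imwrite("pics/wC.png",im[:,:,::-1])
except robot.PlanningError as e: print(e)
E
```

```text
[0.45459676 0.05453535] [0.45284834 0.05427101] [np.float64(11.955874257713253), np.float64(12.390567963861903)]
grip 0.0492737079695108 30.000241367379203 [ 0.43891525 -0.05579755  0.0420296 ]
set True [ 0.60838278 -0.12694413  0.04575864] 0.049444814103121765 30.000899772858247
t 11.4167
grip 0.04749660472654584 30.000397854018956 [0.44893877 0.20298735 0.04202715]
set True [ 0.62443493 -0.23064727  0.04578308] 0.047546564755771396 30.001254017843166
t 22.0417
```

View pics/wC.png

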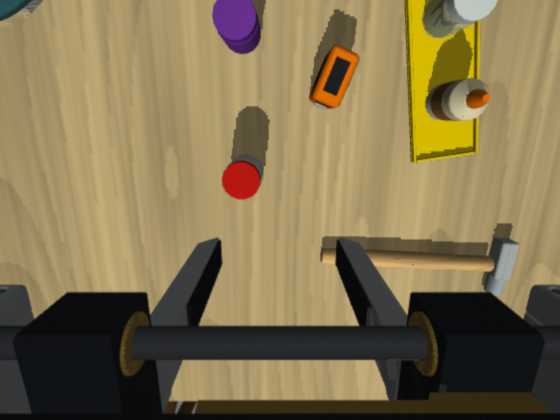

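The white jar (460,10) and glue (460,100) stand upright in the yellow tray, and the red lid is at (241,180). I'll do the blue kit next.

```bash
python3 - <<'E'
from h import *
import pickle
i=pickle.load(open("i2.pkl","rb")); im=cv2.imread("pics/wC.png")
m=cv2.inRange(cv2.cvtColor(im,cv2.COLOR_BGR2HSV),(0,150,90),(4,255,255)); k=np.zeros_like(m);k[150:210,210:275]=m[150:210,210:275]
c=max(cv2.findContours(k,0,1)[0],key=cv2.contourArea);(u,r)=cv2.minEnclosingCircle(c)
p=ray(i,u,.076);print(u,r,p)
if np.linalg.norm(p[:2]-[.355,-.332])<.012 and pick_place(p[:2],np.radians(-6.1),.042,.05,"blue",-.08):
  if pick_place((.4545,.0545),np.radians(-12.1),.038,.045,"blue",-.005):
    pick_place((.469,-.204),np.radians(-22.1),.036,.036,"blue",.075)
robot.move_ptp((.56,0.08,.38),down(0)); robot.pause(.3)
cv2.imwrite("pics/wD.png",robot.grab_frame("wrist")[:,:,::-1]);cv2.imwrite("pics/sideD.png",robot.grab_frame("side")[:,:,::-1])
E
```

```text
(240.64285278320312, 179.7857208251953) 18.985858917236328 [ 0.35466875 -0.32406401  0.076     ]
grip 0.049497534253855245 30.000220995862037 [ 0.3546616  -0.32408046  0.04204037]
set True [0.58538575 0.07643577 0.04573626] 0.049590934086237326 30.000430725049227
t 32.925
grip 0.04477027727606773 29.98754382133484 [0.45443164 0.05449349 0.03798777]
set True [0.59329329 0.15098187 0.04171412] 0.04478850068851739 29.99280095100403
t 41.8917
grip 0.03572903544796529 30.000162720680237 [ 0.46890747 -0.20395403  0.03597855]
set True [0.60181816 0.23048621 0.03972455] 0.035895286880380683 30.000623166561127
t 52.8417
```

View pics/wD.png

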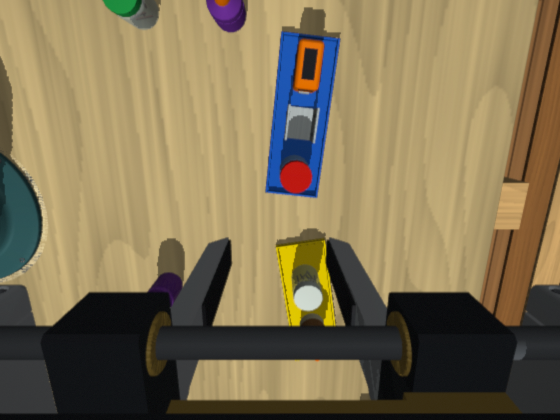

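View pics/sideD.png

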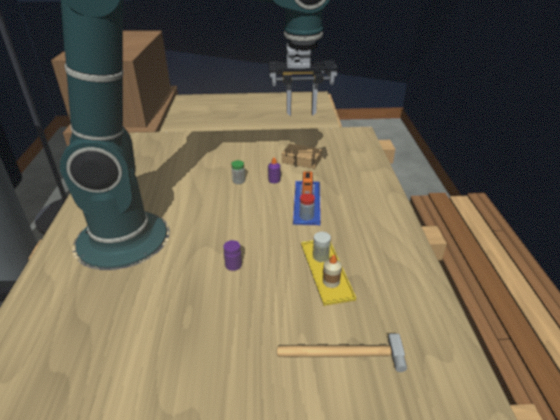

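In wD, the tape (309,65), bracket (301,122) and red jar (296,177) stand inside the blue tray. In the side view, the white jar (321,246) and glue (332,272) stand in the yellow tray, and the green jar and hammer haven't moved.

```bash
python3 -c "
from rig import robot
print(robot.sign_off())"
```

```text
the job is handed in; nothing more can be done
None
```

Both kits are made up and handed in at about 55 s: the red jar, bracket and tape are in the blue tray, the white jar and glue are in the yellow tray, and the final pictures show all five upright and nothing else moved.

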